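# Make up two lantern lecture kits

### The job

Make up the two lecture kits. On the silver tray: the amber slide on the green rectangle, the green glass diffuser on the blue disc and the nickel eyepiece on the black disc; on the walnut tray: the blue slide on the green rectangle and the brass eyepiece on the black disc. Centre each piece on its mark, slides flat and lined up with their rectangles, eyepieces upright; set the pieces down gently without dropping them, and leave the red slide and the black eyepiece where they are.

Things in the scene. Friction and masses are not known exactly. Their poses are not given: they have to be found in the camera images.
- silver_tray: Low silver-plated tray, 130 mm (its x) by 250 mm (its y); floor 4 mm above the table, rim 4 mm wide, only 2 mm higher than the floor. Origin: centre of its underside, z up. Along its y axis (all at x = 0) three marked places: centre of the green rectangle (62 by 82 mm, long side along y) at y = -80 mm, of the blue disc (72 mm) at y = +12 mm, of the black disc (52 mm) at y = +85 mm. Pads are flat inlays, level with the floor. Fixed during the job.
- walnut_tray: Low dark walnut tray, 130 mm (its x) by 190 mm (its y); floor 4 mm above the table, rim 4 mm wide, only 2 mm higher than the floor. Origin: centre of its underside, z up. Along its y axis (all at x = 0) two marked places: centre of the green rectangle (62 by 82 mm, long side along y) at y = +45 mm, of the black disc (52 mm) at y = -50 mm. Pads are flat inlays, level with the floor. Fixed during the job.
- amber_slide: Loose oak-framed glass slide lying flat, amber-orange glass: 50 mm (its x, the short side) by 70 mm (its y) by 12 mm thick, about 60 g. Origin: centre of its underside; z up. For the silver tray.
- blue_slide: Loose oak-framed glass slide lying flat, blue glass: 50 mm (its x, the short side) by 70 mm (its y) by 12 mm thick, about 60 g. Origin: centre of its underside; z up. For the walnut tray.
- red_slide: Loose oak-framed glass slide lying flat, red glass: 50 mm (its x, the short side) by 70 mm (its y) by 12 mm thick, about 60 g. Origin: centre of its underside; z up. Not wanted: leave it where it is.
- nickel_eyepiece: Loose silvery nickel eyepiece standing upright: round barrel 36 mm in diameter for the lower 27 mm, then 30 mm, 44 mm tall, about 90 g, small dark lens on top. Origin: centre of its underside; z along the barrel. For the silver tray.
- brass_eyepiece: Loose yellow brass eyepiece standing upright: round barrel 36 mm in diameter for the lower 27 mm, then 30 mm, 44 mm tall, about 90 g, small dark lens on top. Origin: centre of its underside; z along the barrel. For the walnut tray.
- black_eyepiece: Loose black eyepiece standing upright: round barrel 36 mm in diameter for the lower 27 mm, then 30 mm, 44 mm tall, about 90 g, small dark lens on top. Origin: centre of its underside; z along the barrel. Not wanted: leave it where it is.
- diffuser: Loose green glass diffuser shaped like a domed paperweight: round, 56 mm in diameter with an upright side for the lower 18 mm, domed top 32 mm high, about 130 g. Origin: centre of its flat underside; z up. For the silver tray.
Mind the look-alikes: they are no part of the job. Leave any pink look-alike of the amber_slide alone.

How it is judged (in metres and radians):
At the end, for the whole second after the job is handed in: The five pieces rest on their marks: each within 12 mm of the centre along either tray axis, underside within 4 mm of the tray floor, upright/flat within 0.1 rad, under 0.02 m/s; slides within 0.25 rad of their rectangles; red slide and black eyepiece within 15 mm of their starts (x of amber_slide in the frame of silver_tray between -0.012 and 0.012 m and y of amber_slide in the frame of silver_tray between -0.092 and -0.068 m and z of each of amber_slide, diffuser, nickel_eyepiece in the frame of silver_tray below 0.008 m and angle between each of amber_slide, diffuser, nickel_eyepiece, blue_slide, brass_eyepiece's own z axis and vertical below 0.1 rad and linear speed of each of amber_slide, diffuser, nickel_eyepiece, blue_slide, brass_eyepiece below 0.02 m/s and angle between the x axis of amber_slide and the x axis of silver_tray, either way round below 0.25 rad and x of diffuser in the frame of silver_tray between -0.012 and 0.012 m and y of diffuser in the frame of silver_tray between 0 and 0.024 m and x of nickel_eyepiece in the frame of silver_tray between -0.012 and 0.012 m and y of nickel_eyepiece in the frame of silver_tray between 0.073 and 0.097 m and x of blue_slide in the frame of walnut_tray between -0.012 and 0.012 m and y of blue_slide in the frame of walnut_tray between 0.033 and 0.057 m and z of each of blue_slide, brass_eyepiece in the frame of walnut_tray below 0.008 m and angle between the x axis of blue_slide and the x axis of walnut_tray, either way round below 0.25 rad and x of brass_eyepiece in the frame of walnut_tray between -0.012 and 0.012 m and y of brass_eyepiece in the frame of walnut_tray between -0.062 and -0.038 m and distance of each of red_slide, black_eyepiece from where it was at the start of the episode below 0.015 m); the robot touches nothing.
It fails at once if the red slide or the black eyepiece is moved by more than 15 mm (distance of any of red_slide, black_eyepiece from where it was at the start of the episode above 0.015 m).
It fails at once if one of the five kit pieces is dropped: it moves faster than 0.7 m/s with its underside less than 20 mm above the table ((linear speed of amber_slide above 0.7 m/s and height (world z) of amber_slide below 0.02 m) or (linear speed of diffuser above 0.7 m/s and height (world z) of diffuser below 0.02 m) or (linear speed of nickel_eyepiece above 0.7 m/s and height (world z) of nickel_eyepiece below 0.02 m) or (linear speed of blue_slide above 0.7 m/s and height (world z) of blue_slide below 0.02 m) or (linear speed of brass_eyepiece above 0.7 m/s and height (world z) of brass_eyepiece below 0.02 m)).
It also fails if it takes over 128 s, if anything falls off the work surface, if the arm or the gripper's body presses on something with over 40 N, if the wrist force passes 120 N, or if a joint passes its speed limit or range.

### The arm

A 7-joint arm with a two-finger parallel gripper is mounted at the origin on the work surface. World frame = base frame: x ahead of the robot, y to its left, z up, the work surface at z = 0. Lengths are in m, angles in degrees, forces in N, time in s.
With the tool pointing down it reaches from about 0.425 to 1.025 m from the base axis. Payload 3.6 kg.
Tool frame: the origin (TCP) lies at the very end of the fingers, on their centre line; the grasp point (between the pads) lies 19 mm behind it; z points along the fingers, y is the line along which they close (so a half turn about z gives the same grasp; the last joint's range is limited). The gripper opens to 85 mm and grips with 20 to 120 N. Pads are 22 mm wide; open, the fingers measure 114 mm over their backs; the gripper's body (76 mm by 85 mm) begins 54 mm behind the grasp point. The pads swing forward as they close: fully open they stand 13 mm farther back than shut.
Start: joints at [64.887, 33.873, 2.773, 92.16, -1.908, 54.013, -1.931], TCP at [0.245, -0.682, 0.231] pointing down, gripper open.
Joint ranges: [-153.93, 153.93], [-27.13, 128.08], [-72.61, 78.16], [10.71, 143.7], [-87.88, 267.88], [4.46, 118.87], [-176.78, 176.78]. Speed limits (degrees/s): [147.25, 147.25, 180, 180, 180, 180, 180].

### API

Orientations are given as a 3x3 rotation matrix whose columns are the frame's x, y, z axes.
In Python, from cell import readout, cams, job, find_in, silhouettes gives the robot as it stands.
- The arm moves only by the tool move_arm, never from a script. Its argument "series" is a list of rows, each a list of 7 numbers: the turn, a rotation vector about the world's x, y, z in rad, then the shift along the world's x, y, z in mm, then the finger opening in mm, from 0 to 85.4. In form: [[wx, wy, wz, dx, dy, dz, grip], ...]. A call has 1 to 12 rows; each row shifts and turns the commanded pose from where the row before left it; what a row does not reach is not made up. A row lasts 1/10 s, in which the tool goes at most 50 mm and 8.59 degrees, less where a joint would pass 70% of its speed; a pose out of reach is approached as far as the arm can. A call is refused whole if a number of a shift passes 50 or a number of a turn 0.15, either way. A call with a gripper value outside its range is refused whole. The fingers move at their own pace and stop on an object; "newtons" is the grip in N (left out, the last holds). Time passes only in rows, so rows that do not move let the fingers close. It gives the time, the measured TCP pose, the force, the opening and the grip force at its end, in the units of the state.
- readout.observe(): the state, without advancing time (a new reading comes with each control period).
- cams.grab_frame(name): name is "side" or "top" or "wrist"; returns the picture (480x640x3 uint8, red, green, blue); there is no depth.
- cams.camera_info(name): a dict with "fx", "fy", "cx", "cy" (pixels), "dist" ([k1, k2, p1, p2, k3] as OpenCV has them; the pictures are not rectified), "world_from_camera" (4x4, takes a point from camera to world coordinates); the wrist camera has in their place "tool_from_camera" (4x4, takes a point from camera to tool coordinates, whose origin is the TCP and whose axes are the flange's). Camera axes: x right, y up, looking along -z (the intrinsics and any distortion apply to the point x, -y, -z); pixel columns grow to the right and rows downward; lengths in m; the calibration is good to about 2 mm. A picture is of the moment at which its call begins: read the wrist's pose just before it. camera_info takes no time and is no camera call.
- job.finish_job(): hands the job in; it is judged then, once.
Trained networks look in the newest picture that a camera, given by its name, has taken for a name from the list of things; names that differ only in an ending like _2 or _b are one class to them, and where a whole thing is asked for, a point or a joint stands for the part that bears it (a point fixed in the world has none). Each returns a list of dicts, best first, with "p" (0 to 1); they miss things now and then, are a little off and sometimes report something else, mostly with a low value. They report only what shows in the picture. A call takes as long as a camera call. They do not tell look-alikes from the thing itself.
- find_in(camera, target): "bbox" ([left, top, right, bottom] in pixels, round what is visible of it).
- silhouettes(camera, target): "region" (480x640 bool, what is visible of it) and "bbox" ([left, top, right, bottom] in pixels, round what is visible of it).
The state is a dict: "t": time; "joints": joint angles; "joint_velocities": joint speeds; "joint_torque": joint torques, N m; "eef_pos": TCP position; "tool_rot": TCP orientation; "force": force on the tool from outside, world axes, zero at the start; "moment": the same for the moment, N m; "width": finger opening in m; "grip_force": force on a finger pad.
Only numpy, scipy, OpenCV 4.12 (cv2) and the standard library are available. Lean on these libraries where they do the work, as an engineer would, in place of code of your own. Each camera call takes 0.05 s, during which the arm holds its last target. There are 200 camera calls.

## Working session

There is one attempt and no reset: what is moved stays moved. The work goes in short steps, Python scripts to look and compute and a tool call to move; the robot and the scene stay as the last step left them, time stands still between calls to the robot, and variables do not carry over. Pictures are saved under pics/ and viewed, at most 14 in all, crops included, and the job is handed in when it is done.

Besides the shell and the picture viewer there is one more tool, called after "Request:" in YAML: its name, and indented under it one key for each argument. move_arm: Moves the arm, as the interface text tells. Its arguments: {"type":"object","properties":{"series":{"type":"array"},"newtons":{"type":"number"}},"required":["series"]}

```bash
ls; mkdir -p pics; python3 - <<'E'
from cell import readout,cams
import cv2,numpy as np
s=readout.observe();print(s['t'],s['eef_pos'],np.round(s['tool_rot'],3).tolist(),s['width'])
for n in("top","side"):
    i=cams.camera_info(n);print(n,i)
    cv2.imwrite(f"pics/{n}0.png",cams.grab_frame(n)[:,:,::-1])
print(cams.camera_info("wrist"))
E
```

```text
pics
0.0 [ 0.24480746 -0.68154241  0.23012307] [[0.941, 0.338, -0.001], [0.338, -0.941, 0.002], [-0.0, -0.002, -1.0]] 0.08543170893954515
top {'fx': 612.4318187477446, 'fy': 612.4318187477446, 'cx': 324.87808266872264, 'cy': 234.70161569784898, 'dist': array([-0.05691204,  0.        ,  0.        ,  0.        ,  0.        ]), 'world_from_camera': array([[ 7.75524491e-02,  9.75635525e-01, -2.05233869e-01,
         2.41509677e-01],
       [-9.96988210e-01,  7.59651204e-02, -1.56144176e-02,
        -1.75113922e-02],
       [ 3.56635097e-04,  2.05826684e-01,  9.78588396e-01,
         1.21793976e+00],
       [ 0.00000000e+00,  0.00000000e+00,  0.00000000e+00,
         1.00000000e+00]])}
side {'fx': 551.2531957097974, 'fy': 551.2531957097974, 'cx': 313.9083236929161, 'cy': 241.74390836451133, 'dist': array([0.0415726, 0.       , 0.       , 0.       , 0.       ]), 'world_from_camera': array([[ 0.96872855,  0.1893525 , -0.16034531,  0.33785023],
       [-0.24792876,  0.76425806, -0.59534943, -0.60639457],
       [ 0.00981429,  0.6164862 ,  0.78730454,  0.83362161],
       [ 0.        ,  0.        ,  0.        ,  1.        ]])}
{'fx': 333.08102670989615, 'fy': 333.08102670989615, 'cx': 324.1497386829147, 'cy': 233.44321609894135, 'dist': array([0.01740893, 0.        , 0.        , 0.        , 0.        ]), 'tool_from_camera': array([[-1.62735435e-05,  9.46841409e-01,  3.21700709e-01,
         8.32069053e-02],
       [ 9.99999975e-01, -5.61608604e-05,  2.15880691e-04,
        -1.38386917e-03],
       [ 2.22471766e-04,  3.21700704e-01, -9.46841385e-01,
        -1.42532606e-01],
       [ 0.00000000e+00,  0.00000000e+00,  0.00000000e+00,
         1.00000000e+00]])}
```

View pics/top0.png

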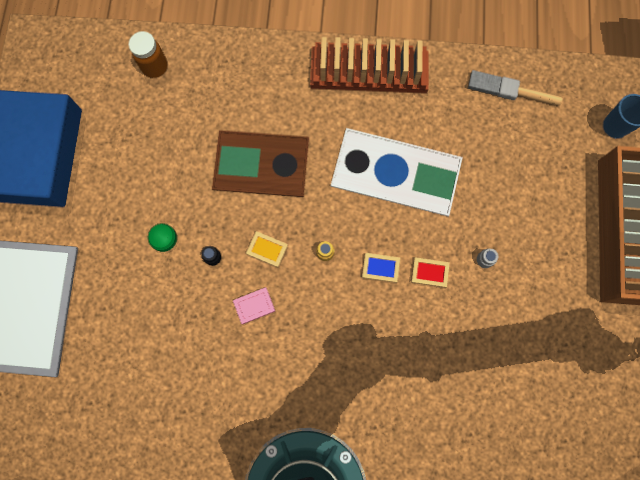

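View pics/side0.png

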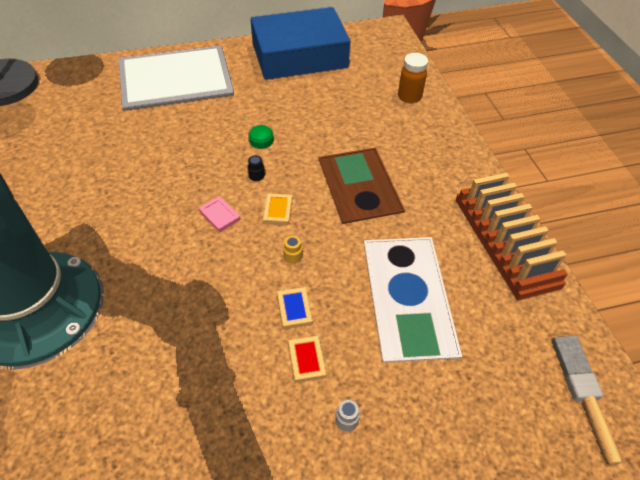

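The top view shows every piece. Silver tray is at about (397,172) and walnut at (261,163). Amber is at (267,249), the pink look-alike at (254,306), brass at (325,249), blue at (381,267), red at (431,272), nickel at (488,257), black at (211,255) and the diffuser at (162,237). The side view agrees.

```bash
cat > h.py <<'E'
import numpy as np,cv2
from cell import readout,cams,silhouettes,find_in
from scipy.optimize import minimize
def wfc(n):
    i=cams.camera_info(n)
    if n!="wrist": return i,np.array(i['world_from_camera'])
    s=readout.observe();T=np.eye(4);T[:3,:3]=s['tool_rot'];T[:3,3]=s['eef_pos']
    return i,T@np.array(i['tool_from_camera'])
def proj(P,i,T):
    R=T[:3,:3];c=(np.asarray(P)-T[:3,3])@R
    c=c*[1,-1,-1]
    K=np.array([[i['fx'],0,i['cx']],[0,i['fy'],i['cy']],[0,0,1]])
    return cv2.projectPoints(c.reshape(-1,1,3),np.zeros(3),np.zeros(3),K,np.array(i['dist']))[0].reshape(-1,2)
def box(a,b,h): return np.array([[x*a/2,y*b/2,z] for x in(-1,1) for y in(-1,1) for z in(0,h)])
def cyl(*rz):
    t=np.linspace(0,2*np.pi,40,endpoint=False)
    return np.vstack([np.c_[r*np.cos(t),r*np.sin(t),0*t+z] for r,z in rz])
eye=cyl((.018,0),(.018,.027),(.015,.044))
sl=box(.05,.07,.012)
M=dict(silver_tray=box(.13,.25,.006),walnut_tray=box(.13,.19,.006),amber_slide=sl,blue_slide=sl,red_slide=sl,
 nickel_eyepiece=eye,brass_eyepiece=eye,black_eyepiece=eye,diffuser=cyl((.028,0),(.028,.018),(.022,.026),(.012,.031)))
def place(m,p,z0=0):
    c,s=np.cos(p[2]),np.sin(p[2]);return m@np.array([[c,-s,0],[s,c,0],[0,0,1]]).T+[p[0],p[1],z0]
def fit(name,views,p0,z0=0):
    """views: list of (info,T,region)"""
    rnd=name.endswith('piece') or name=='diffuser'
    def cost(q):
        p=[q[0]/100,q[1]/100,0 if rnd else q[2]];e=0
        for i,T,reg in views:
            m=np.zeros((960,1280),np.uint8)
            cv2.fillConvexPoly(m,cv2.convexHull(((proj(place(M[name],p,z0),i,T)+.5)*2*16).astype(np.int32)),1,shift=4)
            r=np.repeat(np.repeat(reg,2,0),2,1);m=m>0
            e+=1-(m&r).sum()/max(1,(m|r).sum())
        return e/len(views)
    q0=np.array([p0[0]*100,p0[1]*100]+([] if rnd else [p0[2]]))
    S=np.vstack([q0]+[q0+d for d in np.eye(len(q0))*([1.,1.,.3][:len(q0)])])
    r=minimize(cost,q0,method='Nelder-Mead',options=dict(initial_simplex=S,xatol=.005,fatol=1e-4))
    return [r.x[0]/100,r.x[1]/100,0 if rnd else r.x[2]],r.fun
def ray(n,uv,z):
    i,T=wfc(n);K=np.array([[i['fx'],0,i['cx']],[0,i['fy'],i['cy']],[0,0,1]])
    u=cv2.undistortPoints(np.array([[uv]],float),K,np.array(i['dist'])).ravel()
    d=T[:3,:3]@[u[0],-u[1],-1];return T[:3,3]+d*(z-T[2,3])/d[2]
E
python3 - <<'E'
from h import *
px=dict(silver_tray=(397,172),walnut_tray=(261,163),amber_slide=(267,249),blue_slide=(381,267),red_slide=(431,272),nickel_eyepiece=(488,257),brass_eyepiece=(325,249),black_eyepiece=(211,255),diffuser=(162,237))
for n,uv in px.items():
    g=ray('top',uv,.01);yaws=[0] if 'slide' not in n and 'tray' not in n else [-.4,0,.4]
    V=[]
    for c in('top','side'):
        i,T=wfc(c);e=proj([[g[0],g[1],.01]],i,T)[0]
        best=None
        for d in silhouettes(c,n):
            b=d['bbox'];k=np.hypot((b[0]+b[2])/2-e[0],(b[1]+b[3])/2-e[1])
            if k<25 and (best is None or d['p']>best[0]): best=(d['p'],d['region'])
        if best: V.append((i,T,best[1]))
    if not V: print(n,'none',g);continue
    for W,l in ((V,'both'),(V[:1],'top')):
        p,f=min((fit(n,W,[g[0],g[1],y]) for y in yaws),key=lambda r:r[1])
        print(n,l,len(W),np.round(p,4),round(f,3))
print(readout.observe()['t'])
E
```

```text
silver_tray both 2 [ 0.6417 -0.134  -0.1851] 0.029
silver_tray top 1 [ 0.6433 -0.1349 -0.1851] 0.025
walnut_tray both 1 [ 0.6386  0.1501 -0.002 ] 0.036
walnut_tray top 1 [ 0.6386  0.1501 -0.002 ] 0.036
amber_slide both 2 [ 0.4568  0.1183 -0.3305] 0.072
amber_slide top 1 [ 0.4576  0.1176 -0.327 ] 0.035
blue_slide both 2 [ 0.4373 -0.1124 -0.0504] 0.083
blue_slide top 1 [ 0.4384 -0.1138 -0.0715] 0.05
red_slide both 2 [ 0.4345 -0.2116 -0.0899] 0.068
red_slide top 1 [ 0.4358 -0.2128 -0.0738] 0.064
nickel_eyepiece both 2 [ 0.4705 -0.3223  0.    ] 0.116
nickel_eyepiece top 1 [ 0.471  -0.3238  0.    ] 0.142
brass_eyepiece both 2 [0.4605 0.0008 0.    ] 0.126
brass_eyepiece top 1 [4.615e-01 4.000e-04 0.000e+00] 0.064
black_eyepiece both 2 [0.4334 0.2248 0.    ] 0.152
black_eyepiece top 1 [0.4342 0.2239 0.    ] 0.118
diffuser both 2 [0.4649 0.3318 0.    ] 0.092
diffuser top 1 [0.4655 0.3308 0.    ] 0.051
1.0
```

Request:
move_arm:
  series:
    - [0,0,0.1,20,30,-10,70]
    - [0,0,0.13,25,40,-12,70]
    - [0,0,0.13,25,40,-12,70]
    - [0,0,0.13,25,40,-12,70]
    - [0,0,0.13,25,40,-12,70]
    - [0,0,0.13,25,40,-12,70]
    - [0,0,0.13,25,40,-12,70]
    - [0,0,0.13,25,40,-10,70]
    - [0,0,0.031,20,30,-8,70]
    - [0,0,0,11,19,0,70]
    - [0,0,0,0,0,0,70]
  newtons: 40

```text
t: 2.1
eef_pos: [0.4739, -0.319, 0.1314]
tool_rot: [[0.177, 0.984, 0.002], [0.984, -0.177, 0.002], [0.002, 0.001, -1.0]]
force: [0.6, -0.0, 0.0]
width: 0.0704
grip_force: 0.0
```

```bash
python3 - <<'E'
from h import *
i,T=wfc('wrist');im=cams.grab_frame('wrist');cv2.imwrite('pics/w1.png',im[:,:,::-1])
s=readout.observe();print(s['t'],s['eef_pos'],np.degrees(np.arctan2(s['tool_rot'][1][0],s['tool_rot'][0][0])),s['width'])
n='nickel_eyepiece'
for d in silhouettes('wrist',n)[:2]: print(d['p'],d['bbox'],fit(n,[(i,T,d['region'])],[.4707,-.323,0]))
E
```

```text
2.15 [ 0.47235686 -0.32176389  0.13144516] 79.62589051829438 0.0702470621929131
0.91 [300.4, 211.1, 345.2, 267.3] ([np.float64(0.46896456807553777), np.float64(-0.32343442625552415), 0], np.float64(0.053932050368258544))
```

View pics/w1.png

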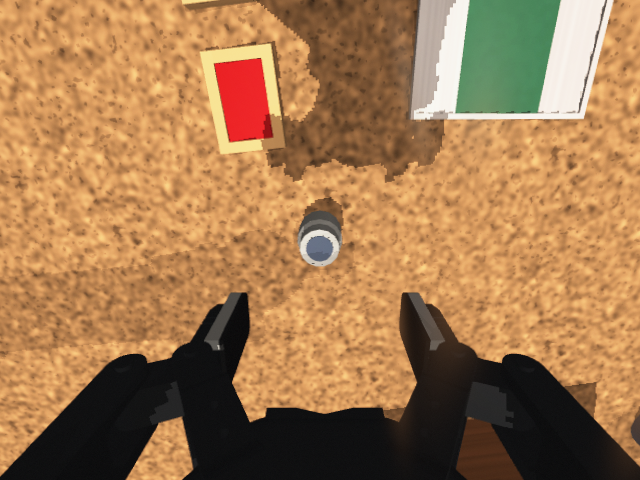

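The wrist view shows the nickel eyepiece centred between the fingers at (320,240), within 2 mm of the estimate. Descending now.

Request:
move_arm:
  series:
    - [0,0,0,-1,-1,-25,70]
    - [0,0,0,-1,0,-35,70]
    - [0,0,0,0,0,-35,70]
    - [0,0,0,0,0,-22,70]
    - [0,0,0,0,0,-10,70]
    - [0,0,0,0,0,0,30]
    - [0,0,0,0,0,0,30]
    - [0,0,0,0,0,0,30]
    - [0,0,0,0,0,0,30]
    - [0,0,0,0,0,0,30]
    - [0,0,0,0,0,0,30]
    - [0,0,0,0,0,0,30]

```text
t: 3.4
eef_pos: [0.4698, -0.3253, 0.0056]
tool_rot: [[0.184, 0.983, 0.002], [0.983, -0.184, -0.002], [-0.001, 0.002, -1.0]]
force: [0.4, -0.5, 6.6]
width: 0.0348
grip_force: 40.5
```

Request:
move_arm:
  series:
    - [0,0,0,0,0,15,30]
    - [0,0,0,0,0,30,30]
    - [0,0,0,8,12,25,30]
    - [0,0,0,18,26,0,30]
    - [0,0,0,24,35,0,30]
    - [0,0,0,26,38,0,30]
    - [0,0,0,26,38,0,30]
    - [0,0,0,26,38,0,30]
    - [0,0,0,26,38,0,30]
    - [0,0,0,20,28,0,30]
    - [0,0,0,14,20,0,30]
    - [0,0,0,0,0,0,30]

```text
t: 4.6
eef_pos: [0.6598, -0.0445, 0.0756]
tool_rot: [[0.176, 0.984, 0.004], [0.984, -0.177, 0.004], [0.005, 0.003, -1.0]]
force: [-0.0, 1.4, -0.3]
width: 0.0343
grip_force: 40.3
```

```bash
python3 - <<'E'
from h import *
i,T=wfc('wrist');im=cams.grab_frame('wrist');cv2.imwrite('pics/w2.png',im[:,:,::-1])
s=readout.observe();print(s['t'],s['eef_pos'],s['width'])
E
```

```text
4.65 [ 0.65791901 -0.04795313  0.07513832] 0.03436869452259536
```

View pics/w2.png

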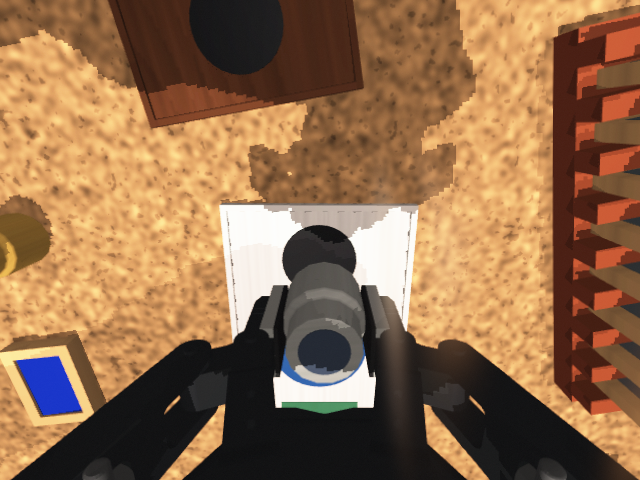

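Request:
move_arm:
  series:
    - [0,0,0,0,-1,-15,30]
    - [0,0,0,0,0,-25,30]
    - [0,0,0,0,0,-15,30]
    - [0,0,0,0,0,-6,30]
    - [0,0,0,0,0,-2,30]
    - [0,0,0,0,0,0,30]

```text
t: 5.25
eef_pos: [0.6571, -0.0528, 0.0113]
tool_rot: [[0.184, 0.983, -0.0], [0.983, -0.184, -0.0], [-0.0, 0.0, -1.0]]
force: [0.7, 0.4, -0.1]
width: 0.0345
grip_force: 40.3
```

Request:
move_arm:
  series:
    - [0,0,0,0,0,-1,30]
    - [0,0,0,0,0,-1,30]
    - [0,0,0,0,0,0,38]
    - [0,0,0,0,0,0,44]
    - [0,0,0,0,0,0,58]
    - [0,0,0,0,0,0,58]
    - [0,0,0,0,0,20,62]
    - [0,0,0,0,0,40,66]
    - [0,0,0,0,0,40,66]
    - [0,0,0,0,0,0,66]

```text
t: 6.25
eef_pos: [0.6616, -0.0523, 0.1152]
tool_rot: [[0.184, 0.983, 0.011], [0.983, -0.184, -0.0], [0.002, 0.011, -1.0]]
force: [0.4, 0.4, 1.3]
width: 0.0659
grip_force: 0.0
```

```bash
cat > chk.py <<'E'
import sys
from h import *
SIL=(.6422,-.1343,-.185);WAL=(.6386,.1501,-.002)
def chk(cam,n,tray,z0=.004,p0=None):
    i,T=wfc(cam);cams.grab_frame(cam);t=SIL if tray=='s' else WAL
    for d in silhouettes(cam,n)[:3]:
        b=d['bbox'];g=ray(cam,((b[0]+b[2])/2,(b[1]+b[3])/2),.02)
        p,f=min((fit(n,[(i,T,d['region'])],[g[0],g[1],y],z0) for y in ([0] if 'slide' not in n else [-.4,-.1,.2])),key=lambda r:r[1])
        c,s=np.cos(t[2]),np.sin(t[2]);dx,dy=p[0]-t[0],p[1]-t[1]
        print(cam,n,round(d['p'],2),'world',np.round(p,4),'iou err',round(f,3),'in tray mm',round((c*dx+s*dy)*1e3,1),round((-s*dx+c*dy)*1e3,1))
if __name__=='__main__':
    for a in sys.argv[1:]:
        cam,n,t,z=a.split(',');chk(cam,n,t,float(z))
    s=readout.observe();print(s['t'],np.round(s['eef_pos'],4),s['width'])
E
python3 chk.py wrist,nickel_eyepiece,s,.004 top,nickel_eyepiece,s,.004 wrist,silver_tray,s,0
```

```text
wrist nickel_eyepiece 0.55 world [ 0.6579 -0.0498  0.    ] iou err 0.067 in tray mm -0.1 86.0
wrist silver_tray 0.84 world [ 0.639  -0.135  -0.1818] iou err 0.179 in tray mm -3.0 -1.3
wrist silver_tray 0.68 world [ 0.4765 -0.3739  0.6537] iou err 0.844 in tray mm -118.8 -266.0
6.55 [ 0.6558 -0.0524  0.1077] 0.06609782015435703
```

Request:
move_arm:
  series:
    - [0,0,-0.02,-14,12,0,66]
    - [0,0,-0.03,-28,24,0,66]
    - [0,0,-0.03,-36,31,0,66]
    - [0,0,-0.03,-36,31,0,66]
    - [0,0,-0.03,-36,31,0,66]
    - [0,0,-0.005,-26,22,-5,66]
    - [0,0,0,-15,12,-8,66]
    - [0,0,0,-8,7,-8,66]
    - [0,0,0,0,0,0,66]
    - [0,0,0,0,0,0,66]

```text
t: 7.55
eef_pos: [0.4589, 0.1171, 0.0878]
tool_rot: [[0.325, 0.946, -0.0], [0.946, -0.325, -0.001], [-0.001, 0.0, -1.0]]
force: [0.1, -1.2, 0.3]
width: 0.0662
grip_force: 0.0
```

```bash
python3 chk.py wrist,amber_slide,s,0
```

```text
wrist amber_slide 0.97 world [ 0.4549  0.1166 -0.322 ] iou err 0.021 in tray mm -230.3 212.2
wrist amber_slide 0.74 world [0.3404 0.1315 0.4627] iou err 0.027 in tray mm -345.6 205.8
7.65 [0.4596 0.1168 0.0883] 0.06610515533785369
```

Request:
move_arm:
  series:
    - [0,0,0,-2,0,-25,66]
    - [0,0,0,-1,0,-30,66]
    - [0,0,0,0,0,-20,66]
    - [0,0,0,0,0,-9,66]
    - [0,0,0,0,0,-3,66]
    - [0,0,0,0,0,0,40]
    - [0,0,0,0,0,0,40]
    - [0,0,0,0,0,0,40]
    - [0,0,0,0,0,0,40]
    - [0,0,0,0,0,0,40]
    - [0,0,0,0,0,0,40]

```text
t: 8.75
eef_pos: [0.4555, 0.1178, 0.0019]
tool_rot: [[0.324, 0.946, 0.001], [0.946, -0.324, 0.0], [0.001, 0.001, -1.0]]
force: [-0.5, 0.3, 6.0]
width: 0.0488
grip_force: 42.0
```

Request:
move_arm:
  series:
    - [0,0,0,0,0,15,40]
    - [0,0,0,0,0,30,40]
    - [0,0,0.015,6,-12,25,40]
    - [0,0,0.02,14,-27,5,40]
    - [0,0,0.02,20,-38,0,40]
    - [0,0,0.02,22,-42,0,40]
    - [0,0,0.02,22,-42,0,40]
    - [0,0,0.02,22,-42,0,40]
    - [0,0,0.02,22,-42,0,40]
    - [0,0,0.01,20,-38,0,40]
    - [0,0,0,14,-27,0,40]
    - [0,0,0,10,-20,0,40]

```text
t: 9.95
eef_pos: [0.6273, -0.2159, 0.076]
tool_rot: [[0.187, 0.982, 0.0], [0.982, -0.187, -0.001], [-0.001, 0.0, -1.0]]
force: [-0.1, -0.1, -0.2]
width: 0.0484
grip_force: 41.7
```

Request:
move_arm:
  series:
    - [0,0,0,0,0,-15,40]
    - [0,0,0,0,0,-25,40]
    - [0,0,0,0,0,-15,40]
    - [0,0,0,0,0,-8,40]
    - [0,0,0,0,0,0,40]
    - [0,0,0,0,0,0,40]

```text
t: 10.55
eef_pos: [0.6273, -0.2117, 0.0135]
tool_rot: [[0.183, 0.983, 0.0], [0.983, -0.183, 0.0], [0.0, 0.0, -1.0]]
force: [0.2, 0.4, 0.1]
width: 0.0487
grip_force: 41.7
```

Request:
move_arm:
  series:
    - [0,0,0,0,-1,-4,40]
    - [0,0,0,0,0,-2,40]
    - [0,0,0,0,0,-1,40]
    - [0,0,0,0,0,0,52]
    - [0,0,0,0,0,0,58]
    - [0,0,0,0,0,0,64]
    - [0,0,0,0,0,0,64]
    - [0,0,0,0,0,20,64]
    - [0,0,0,0,0,40,66]
    - [0,0,0,0,0,40,66]
    - [0,0,0,0,0,0,66]
    - [0,0,0,0,0,0,66]

```text
t: 11.75
eef_pos: [0.6278, -0.2136, 0.1077]
tool_rot: [[0.184, 0.983, 0.003], [0.983, -0.184, -0.001], [-0.0, 0.003, -1.0]]
force: [-0.1, 0.3, -0.1]
width: 0.0659
grip_force: 0.0
```

```bash
python3 chk.py wrist,amber_slide,s,.004 top,amber_slide,s,.004
```

```text
wrist amber_slide 0.97 world [ 0.6262 -0.2145 -0.1812] iou err 0.015 in tray mm -1.0 -81.8
top amber_slide 0.81 world [0.3431 0.1318 0.4742] iou err 0.045 in tray mm -342.9 206.6
top amber_slide 0.72 world [ 0.6298 -0.2142 -0.1776] iou err 0.444 in tray mm 2.5 -80.8
top amber_slide 0.21 world [ 0.6212 -0.1297  0.2195] iou err 0.846 in tray mm -21.5 0.6
11.95 [ 0.6258 -0.2131  0.1048] 0.06580829777083579
```

Request:
move_arm:
  series:
    - [0,0,0.02,-16,8,0,66]
    - [0,0,0.025,-34,18,0,66]
    - [0,0,0.025,-40,21,0,66]
    - [0,0,0.025,-40,21,0,66]
    - [0,0,0.02,-32,17,-5,66]
    - [0,0,0.01,-18,10,-7,66]
    - [0,0,0,-8,5,-6,66]
    - [0,0,0,0,0,0,66]
    - [0,0,0,0,0,0,66]

```text
t: 12.85
eef_pos: [0.4407, -0.1137, 0.088]
tool_rot: [[0.06, 0.998, 0.001], [0.998, -0.06, -0.0], [-0.0, 0.001, -1.0]]
force: [-0.5, 0.3, -0.3]
width: 0.0659
grip_force: 0.0
```

```bash
python3 chk.py wrist,blue_slide,w,0
```

```text
wrist blue_slide 0.61 world [ 0.4354 -0.1139 -0.0677] iou err 0.016 in tray mm -202.7 -264.4
12.95 [ 0.4413 -0.114   0.0884] 0.06602627063737528
```

Request:
move_arm:
  series:
    - [0,0,0,-3,0,-25,66]
    - [0,0,0,-1,0,-30,66]
    - [0,0,0,0,0,-20,66]
    - [0,0,0,0,0,-9,66]
    - [0,0,0,0,0,-3,66]
    - [0,0,0,0,0,0,40]
    - [0,0,0,0,0,0,40]
    - [0,0,0,0,0,0,40]
    - [0,0,0,0,0,0,40]
    - [0,0,0,0,0,0,40]
    - [0,0,0,0,0,0,40]

```text
t: 14.05
eef_pos: [0.4355, -0.1135, 0.0018]
tool_rot: [[0.06, 0.998, 0.001], [0.998, -0.06, -0.0], [-0.0, 0.001, -1.0]]
force: [-0.2, 0.5, 6.9]
width: 0.0488
grip_force: 42.0
```

Request:
move_arm:
  series:
    - [0,0,0,0,0,20,40]
    - [0,0,0,0,0,35,40]
    - [0,0,0.01,8,12,20,40]
    - [0,0,0.01,18,27,0,40]
    - [0,0,0.01,25,38,0,40]
    - [0,0,0.01,26,40,0,40]
    - [0,0,0.01,26,40,0,40]
    - [0,0,0.01,26,40,0,40]
    - [0,0,0,26,40,0,40]
    - [0,0,0,23,35,0,40]
    - [0,0,0,16,24,0,40]
    - [0,0,0,9,13,0,40]

```text
t: 15.25
eef_pos: [0.6389, 0.1994, 0.0762]
tool_rot: [[-0.003, 1.0, 0.001], [1.0, 0.003, 0.002], [0.002, 0.001, -1.0]]
force: [0.3, -0.2, -0.6]
width: 0.049
grip_force: 41.8
```

Request:
move_arm:
  series:
    - [0,0,0,0,0,-15,40]
    - [0,0,0,0,0,-25,40]
    - [0,0,0,0,0,-15,40]
    - [0,0,0,0,0,-8,40]
    - [0,0,0,0,0,0,40]
    - [0,0,0,0,0,0,40]

```text
t: 15.85
eef_pos: [0.6381, 0.1951, 0.0135]
tool_rot: [[0.001, 1.0, 0.0], [1.0, -0.001, -0.0], [-0.0, 0.0, -1.0]]
force: [-0.0, -0.2, 0.0]
width: 0.0487
grip_force: 41.8
```

Request:
move_arm:
  series:
    - [0,0,0,0,0,-4,40]
    - [0,0,0,0,0,-2,40]
    - [0,0,0,0,0,-1,40]
    - [0,0,0,0,0,0,52]
    - [0,0,0,0,0,0,58]
    - [0,0,0,0,0,0,64]
    - [0,0,0,0,0,0,64]
    - [0,0,0,0,0,20,64]
    - [0,0,0,0,0,40,66]
    - [0,0,0,0,0,40,66]
    - [0,0,0,0,0,0,66]
    - [0,0,0,0,0,0,66]

```text
t: 17.05
eef_pos: [0.6389, 0.1959, 0.1077]
tool_rot: [[0.0, 1.0, 0.003], [1.0, -0.0, 0.001], [0.001, 0.003, -1.0]]
force: [-0.7, 0.6, -0.7]
width: 0.0664
grip_force: 0.0
```

```bash
python3 chk.py wrist,blue_slide,w,.004
```

```text
wrist blue_slide 0.59 world [ 0.6379  0.1949 -0.0027] iou err 0.023 in tray mm -0.8 44.8
17.15 [0.6372 0.1952 0.1054] 0.06597427677459015
```

Request:
move_arm:
  series:
    - [0,0,0,-12,-14,0,66]
    - [0,0,0,-24,-26,0,66]
    - [0,0,0,-32,-35,0,66]
    - [0,0,0,-32,-35,0,66]
    - [0,0,0,-32,-35,0,66]
    - [0,0,0,-23,-26,0,66]
    - [0,0,0,-14,-15,0,66]
    - [0,0,0,-8,-8,0,66]
    - [0,0,0,0,0,0,66]
    - [0,0,0,0,0,0,66]

```text
t: 18.15
eef_pos: [0.4621, 0.0026, 0.1061]
tool_rot: [[-0.001, 1.0, 0.001], [1.0, 0.001, 0.001], [0.001, 0.001, -1.0]]
force: [1.5, -0.0, 0.4]
width: 0.066
grip_force: 0.0
```

```bash
python3 chk.py wrist,brass_eyepiece,w,0
```

```text
wrist brass_eyepiece 0.81 world [4.585e-01 4.000e-04 0.000e+00] iou err 0.051 in tray mm -179.8 -150.1
18.25 [0.4626 0.0031 0.1062] 0.06631529029730307
```

Request:
move_arm:
  series:
    - [0,0,0,-2,-2,-25,66]
    - [0,0,0,-1,0,-35,66]
    - [0,0,0,0,0,-25,66]
    - [0,0,0,0,0,-12,66]
    - [0,0,0,0,0,-4,66]
    - [0,0,0,0,0,0,30]
    - [0,0,0,0,0,0,30]
    - [0,0,0,0,0,0,30]
    - [0,0,0,0,0,0,30]
    - [0,0,0,0,0,0,30]
    - [0,0,0,0,0,0,30]
    - [0,0,0,0,0,0,30]

```text
t: 19.45
eef_pos: [0.4588, -0.0002, 0.006]
tool_rot: [[-0.0, 1.0, 0.002], [1.0, 0.0, 0.0], [0.0, 0.002, -1.0]]
force: [-0.6, 0.7, 6.8]
width: 0.0343
grip_force: 40.6
```

Request:
move_arm:
  series:
    - [0,0,0,0,0,15,30]
    - [0,0,0,0,0,30,30]
    - [0,0,0,10,6,25,30]
    - [0,0,0,22,12,0,30]
    - [0,0,0,32,18,0,30]
    - [0,0,0,34,19,0,30]
    - [0,0,0,34,19,0,30]
    - [0,0,0,26,14,0,30]
    - [0,0,0,15,8,0,30]
    - [0,0,0,7,4,0,30]
    - [0,0,0,0,0,0,30]
    - [0,0,0,0,0,0,30]

```text
t: 20.65
eef_pos: [0.6364, 0.0985, 0.0748]
tool_rot: [[0.001, 1.0, -0.002], [1.0, -0.001, -0.001], [-0.001, -0.002, -1.0]]
force: [-0.7, 0.0, -0.7]
width: 0.0347
grip_force: 40.3
```

Request:
move_arm:
  series:
    - [0,0,0,0,0,-15,30]
    - [0,0,0,0,0,-25,30]
    - [0,0,0,0,0,-15,30]
    - [0,0,0,0,0,-7,30]
    - [0,0,0,0,0,0,30]
    - [0,0,0,0,0,0,30]

```text
t: 21.25
eef_pos: [0.6383, 0.0997, 0.0135]
tool_rot: [[0.0, 1.0, 0.0], [1.0, -0.0, 0.0], [0.0, 0.0, -1.0]]
force: [-0.0, 0.2, -1.1]
width: 0.0347
grip_force: 40.3
```

Request:
move_arm:
  series:
    - [0,0,0,0,0,-2,30]
    - [0,0,0,0,0,-1,30]
    - [0,0,0,0,0,-1,30]
    - [0,0,0,0,0,0,38]
    - [0,0,0,0,0,0,44]
    - [0,0,0,0,0,0,58]
    - [0,0,0,0,0,0,58]
    - [0,0,0,0,0,20,64]
    - [0,0,0,0,0,40,70]
    - [0,0,0,0,0,40,76]
    - [0,0,0,0,0,0,76]
    - [0,0,0,0,0,0,76]

```text
t: 22.45
eef_pos: [0.6387, 0.0997, 0.1104]
tool_rot: [[0.0, 1.0, 0.002], [1.0, -0.0, 0.0], [0.0, 0.002, -1.0]]
force: [-0.6, -0.8, -0.5]
width: 0.076
grip_force: 0.0
```

```bash
python3 chk.py wrist,brass_eyepiece,w,.004
```

```text
wrist brass_eyepiece 0.79 world [0.6383 0.0996 0.    ] iou err 0.038 in tray mm -0.2 -50.5
wrist brass_eyepiece 0.65 world [0.4339 0.2248 0.    ] iou err 0.03 in tray mm -204.9 74.3
22.55 [0.637  0.0992 0.1082] 0.07605594440800416
```

Request:
move_arm:
  series:
    - [0,0,-0.02,-12,16,0,76]
    - [0,0,-0.03,-22,29,0,76]
    - [0,0,-0.03,-28,37,0,76]
    - [0,0,-0.03,-28,37,0,76]
    - [0,0,-0.03,-28,37,0,76]
    - [0,0,-0.03,-25,35,0,76]
    - [0,0,-0.015,-17,23,0,76]
    - [0,0,0,-10,12,0,76]
    - [0,0,0,-4,5,0,76]
    - [0,0,0,0,0,0,76]
    - [0,0,0,0,0,0,76]

```text
t: 23.65
eef_pos: [0.4653, 0.3286, 0.1089]
tool_rot: [[0.187, 0.982, 0.0], [0.982, -0.187, -0.002], [-0.002, 0.001, -1.0]]
force: [-0.3, -0.7, -1.2]
width: 0.0762
grip_force: 0.0
```

```bash
python3 chk.py wrist,diffuser,s,0
```

```text
wrist diffuser 0.71 world [0.4624 0.3301 0.    ] iou err 0.032 in tray mm -262.2 423.3
23.75 [0.4655 0.3286 0.1091] 0.07627485279192808
```

Request:
move_arm:
  series:
    - [0,0,0,-2,2,-25,76]
    - [0,0,0,0,0,-35,76]
    - [0,0,0,0,0,-28,76]
    - [0,0,0,0,0,-14,76]
    - [0,0,0,0,0,-5,76]
    - [0,0,0,0,0,0,46]
    - [0,0,0,0,0,0,46]
    - [0,0,0,0,0,0,46]
    - [0,0,0,0,0,0,46]
    - [0,0,0,0,0,0,46]
    - [0,0,0,0,0,0,46]
    - [0,0,0,0,0,0,46]

```text
t: 24.95
eef_pos: [0.4628, 0.3331, 0.0034]
tool_rot: [[0.184, 0.983, 0.002], [0.983, -0.184, 0.001], [0.001, 0.001, -1.0]]
force: [0.2, 0.5, 6.5]
width: 0.0541
grip_force: 43.0
```

Request:
move_arm:
  series:
    - [0,0,0,0,0,15,46]
    - [0,0,0,0,0,30,46]
    - [0,0,0,0,0,35,46]
    - [0,0,0,6,-14,10,46]
    - [0,0,0,12,-30,0,46]
    - [0,0,0,16,-40,0,46]
    - [0,0,0,16,-40,0,46]
    - [0,0,0,16,-40,0,46]
    - [0,0,0,16,-40,0,46]
    - [0,0,0,16,-40,0,46]
    - [0,0,0,16,-40,0,46]
    - [0,0,0,16,-40,0,46]

```text
t: 26.15
eef_pos: [0.5922, 0.0069, 0.093]
tool_rot: [[0.184, 0.983, 0.0], [0.983, -0.184, -0.0], [0.0, 0.0, -1.0]]
force: [0.6, 0.8, -1.8]
width: 0.0543
grip_force: 42.9
```

Request:
move_arm:
  series:
    - [0,0,0,16,-40,0,46]
    - [0,0,0,14,-36,0,46]
    - [0,0,0,10,-26,0,46]
    - [0,0,0,6,-16,0,46]
    - [0,0,0,4,-10,0,46]
    - [0,0,0,0,0,0,46]
    - [0,0,0,0,0,0,46]

```text
t: 26.85
eef_pos: [0.6415, -0.1171, 0.0923]
tool_rot: [[0.182, 0.983, -0.001], [0.983, -0.182, 0.001], [0.001, -0.001, -1.0]]
force: [0.7, 1.4, -1.6]
width: 0.054
grip_force: 42.9
```

Request:
move_arm:
  series:
    - [0,0,0,1,-2,-15,46]
    - [0,0,0,1,-1,-30,46]
    - [0,0,0,0,0,-20,46]
    - [0,0,0,0,0,-11,46]
    - [0,0,0,0,0,-3,46]
    - [0,0,0,0,0,0,46]
    - [0,0,0,0,0,0,46]

```text
t: 27.55
eef_pos: [0.6449, -0.122, 0.0141]
tool_rot: [[0.183, 0.983, 0.002], [0.983, -0.183, -0.0], [0.0, 0.002, -1.0]]
force: [-0.4, 0.2, -1.0]
width: 0.0541
grip_force: 42.9
```

Request:
move_arm:
  series:
    - [0,0,0,0,-1,-3,46]
    - [0,0,0,0,0,-2,46]
    - [0,0,0,0,0,-1,46]
    - [0,0,0,0,0,0,58]
    - [0,0,0,0,0,0,64]
    - [0,0,0,0,0,0,72]
    - [0,0,0,0,0,0,72]
    - [0,0,0,0,0,20,72]
    - [0,0,0,0,0,40,72]
    - [0,0,0,0,0,40,72]
    - [0,0,0,-30,0,20,72]
    - [0,0,0,-30,0,0,72]

```text
t: 28.75
eef_pos: [0.5871, -0.1234, 0.1311]
tool_rot: [[0.184, 0.983, 0.009], [0.983, -0.184, -0.001], [0.001, 0.009, -1.0]]
force: [-0.1, -0.5, -0.1]
width: 0.0717
grip_force: 0.0
```

Request:
move_arm:
  series:
    - [0,0,0,-40,0,40,72]
    - [0,0,0,-40,0,40,72]
    - [0,0,0,-20,0,20,72]
    - [0,0,0,0,0,0,72]
    - [0,0,0,0,0,0,72]
    - [0,0,0,0,0,0,72]

```text
t: 29.35
eef_pos: [0.4942, -0.1232, 0.2174]
tool_rot: [[0.184, 0.983, 0.0], [0.983, -0.184, 0.0], [0.0, 0.0, -1.0]]
force: [0.7, -0.2, 0.4]
width: 0.0721
grip_force: 0.0
```

```bash
python3 - <<'E'
from h import *
for c in('top','side'): cv2.imwrite(f'pics/{c}9.png',cams.grab_frame(c)[:,:,::-1])
E
python3 chk.py side,diffuser,s,.004 side,nickel_eyepiece,s,.004
```

```text
side diffuser 0.84 world [ 0.6459 -0.124   0.    ] iou err 0.041 in tray mm 1.8 10.8
side diffuser 0.56 world [0.6736 0.0712 0.    ] iou err 0.698 in tray mm -7.0 207.8
side nickel_eyepiece 0.65 world [ 0.6602 -0.0477  0.    ] iou err 0.06 in tray mm 1.8 88.5
29.65 [ 0.4935 -0.1231  0.2173] 0.07211256699232356
```

View pics/side9.png

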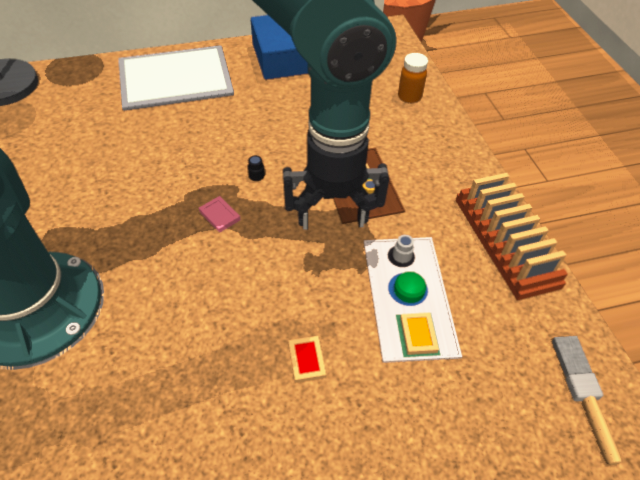

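The side view shows amber at (420,333), the diffuser at (410,288) and nickel at (403,250), all on their marks. Red at (307,357) and black at (256,168) haven't moved, and the arm is clear. Wrist checks already had both walnut pieces within 1 mm.

```bash
python3 -c "
from cell import job;print(job.finish_job())"
```

```text
the job is handed in; nothing more can be done
None
```

I placed all five pieces on their marks and handed the job in at about 30 s; camera checks put each within about 4 mm of centre, the red slide and black eyepiece were left alone, and no verdict came back.

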